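# Gap check with a taper feeler gauge

### The job

Check the gap of the small steel fixture with the taper feeler gauge: pick the gauge up by its handle and, with the blade upright on edge and its flat face along the fixed anvil, slide it gently into the gap until the sprung nose nips it and it takes about 8 N to push it farther; never force it. Then let go and leave it standing there, nipped, so that the gap can be read.

Things in the scene. Friction and masses are not known exactly. Their poses are not given: they have to be found in the camera images.
- gauge_handle (a point): Centre of the gauge's handle, the place to grip: a dark steel block 46 long (x) x 22 wide (y) x 50 mm tall (z), standing on the table; this point is 25 mm above its underside. Axes as gauge. Grip it across its 22 mm (y), from above.
- gauge: Loose taper feeler gauge, 0.13 to 0.21 kg; origin under the handle's centre, z up, x toward the tip. Ahead of the handle (x 23 to 113 mm) a bare steel blade stands on edge, 22 mm high, underside flush with the handle's. Left face flat, in the plane y = +9 mm; right face tapers evenly: 4 mm thick at the tip (y 5 to 9), 18 mm at the handle (1 mm in 6.4).
- gauge_tip (a point): Tip of the blade on its flat face, at (113, 9, 12) mm in the gauge's frame.
- fixture: Gap fixture, fixed to the table, pose varies. Origin on the table at the gap's mouth, on the anvil's face; x points into the gap, y left, z up. Gap's left side: the fixed steel anvil, x 0 to 90, y 0 to 30, z 0 to 40 mm, edges rounded 3 mm. Its floor is the bare table; a grey base plate 8 mm thick lies right of y = -25 (from x = -10) and beyond x = 95 mm.
- nose_line (a point): Point on the anvil's face opposite the sprung nose, at (12, 0, 20) mm in the fixture's frame. The nose, a round upright steel pin of 12 mm diameter (z 9 to 33 mm), stands to the right (-y) of it in a dark jaw (z to 55 mm). The gap from here to the nose is 5 to 13 mm, set anew each time and not measured: find it by feel.
- gap_mouth (a point): Left edge of the gap's mouth, at (0, 0, 12) mm in the fixture's frame. The blade meets the nose with its tip 18 to 70 mm past the mouth. The nose yields straight away from the anvil (1 N, then 6 N/mm, at most 6 mm). Friction is 0.5 to 0.7: pushing the blade in takes 1.1 to 1.6 times the nip, rising some 1.2 N per mm; pressing the blade sideways on the anvil adds false drag.
There are look-alikes about, which are no part of the job. Of the things shaped like the fixture, the grey one is meant. Leave any yellow look-alike of the gauge alone.

How it is judged:
On the way:
1. the blade's tip is in the mouth of the gap, beside the anvil face, low down (x of gauge_tip in the frame of fixture above 0.004 m and y of gauge_tip in the frame of fixture between -0.008 and 0.003 m and height (world z) of gauge_tip below 0.03 m), for 0.1 s.
At the end, for the whole second after the job is handed in: The gauge stands upright on the table, let go and at rest, blade in the gap past the nose (tip more than 17 mm in), within 0.06 rad of the gap's direction, and the nip between blade and anvil is 1.5 to 8.5 N (contact force between gauge and fixture between 1.5 and 8.5 N and x of gauge_tip in the frame of fixture above 0.017 m and angle between the x axis of gauge and the x axis of fixture, either way round below 0.06 rad and angle between gauge's own z axis and vertical below 0.1 rad and height (world z) of gauge below 0.008 m and linear speed of gauge below 0.01 m/s); the robot touches nothing.
It fails at once if the gauge is pressed against the anvil or fixture with more than 20 N (contact force between gauge and fixture above 20 N).
It also fails if it takes over 64 s, if anything falls off the work surface, if the arm or the gripper's body presses on something with over 40 N, if the wrist force passes 120 N, or if a joint passes its speed limit or range.

### The arm

A 6-joint arm with a two-finger parallel gripper is mounted at the origin on a cart in front of the work surface, level with it; the furniture and walls round the work are solid. World frame = base frame: x ahead of the robot, y to its left, z up, the work surface at z = 0. Lengths are in m, angles in rad, forces in N, time in s.
With the tool pointing down it reaches from about 0.3 to 0.875 m from the base axis. Payload 4.2 kg.
Tool frame: the origin (TCP) lies at the very end of the fingers, on their centre line; the grasp point (between the pads) lies 19 mm behind it; z points along the fingers, y is the line along which they close (so a half turn about z gives the same grasp; the last joint's range is limited). The gripper opens to 85 mm and grips with 20 to 120 N. Pads are 22 mm wide; open, the fingers measure 114 mm over their backs; the gripper's body (76 mm by 85 mm) begins 54 mm behind the grasp point. The pads swing forward as they close: fully open they stand 13 mm farther back than shut.
Start: joints at [-0.02, 0.32, 1.565, -0, 1.257, -0.02], TCP at [0.575, 0, 0.231] pointing down, gripper open.
Joint ranges: [-3.11, 3.11], [-0.84, 2.01], [0.21, 2.61], [-1.34, 4.49], [0.05, 2.63], [-2.56, 2.56]. Speed limits (rad/s): [2.57, 2.57, 3.14, 3.14, 3.14, 3.14].

### API

Orientations are given as [roll, pitch, yaw] about the fixed x, y, z axes, in that order (R = Rz(yaw) Ry(pitch) Rx(roll)).
In Python, from station import r gives the robot as it stands.
- The arm moves only by the tool arm_command, never from a script. Its argument "targets" is one flat list of numbers, 5 for each row, row after row: the finger opening in cm, from 0 to 8.54, then the shift along the tool's x, y, z in cm, then the turn about the tool's z in rad. A call has 1 to 12 rows; each row shifts and turns the commanded pose from where the row before left it, along the tool's axes as they then stand; what a row does not reach is not made up. A row lasts 1/12 s, in which the tool goes at most 41.7 mm and 7.16 degrees, less where a joint would pass 70% of its speed; a pose out of reach is approached as far as the arm can. A call is refused whole if a number of a shift passes 4.17 or a number of a turn 0.125, either way. A call with a gripper value outside its range is refused whole. The fingers move at their own pace and stop on an object; the grip force is fixed at half the most. Time passes only in rows, so rows that do not move let the fingers close. It gives the time, the measured TCP pose, the force, the opening and the grip force at its end, in the units of the state.
- r.read_state(): the state, without advancing time (a new reading comes with each control period).
- r.get_image(name): name is "scene" or "side" or "wrist"; returns a dict with "img" (400x640x3 uint8, blue, green, red), "mtx" (3x3 intrinsics, pixels), "R" (3x3) and "t" (3): a world point X has camera coordinates R X + t; the wrist camera has in their place "T_tool_cam" (4x4, takes a point from camera to tool coordinates, whose origin is the TCP and whose axes are the flange's). Camera axes: x right, y down, z forward; pixel columns grow to the right and rows downward; lengths in m; the calibration is good to about 2 mm. A picture is of the moment at which its call begins: read the wrist's pose just before it. There is no depth.
- r.sign_off(): hands the job in; it is judged then, once.
The state is a dict: "t": time; "joint_positions": joint angles; "joint_vel": joint speeds; "joint_torque": joint torques, N m; "eef_pos": TCP position; "tool_rot": TCP orientation; "ft_force": force on the tool from outside, world axes, zero at the start; "wrist_torque": the same for the moment, N m; "width": finger opening in m; "finger_force": force on a finger pad.
Only numpy, scipy, OpenCV 4.12 (cv2) and the standard library are available. Lean on these libraries where they do the work, as an engineer would, in place of code of your own. Each camera call takes 0.05 s, during which the arm holds its last target. There are 200 camera calls.

## Working session

There is one attempt and no reset: what is moved stays moved. The work goes in short steps, Python scripts to look and compute and a tool call to move; the robot and the scene stay as the last step left them, time stands still between calls to the robot, and variables do not carry over. Pictures are saved under pics/ and viewed, at most 10 in all, crops included, and the job is handed in when it is done.

Besides the shell and the picture viewer there is one more tool, called in YAML: its name, and indented under it one key for each argument. arm_command: Moves the arm, as the interface text tells. Its arguments: {"type":"object","properties":{"targets":{"type":"array"}},"required":["targets"]}

```bash
mkdir -p pics; ls; python3 - <<'E'
from station import r
import cv2,numpy as np
s=r.read_state();print(s['t'],s['eef_pos'],s['tool_rot'],s['width'])
for n in("scene","side","wrist"):
    d=r.get_image(n);cv2.imwrite(f"pics/{n}0.png",d["img"]);print(n,d["mtx"].tolist(),{k:np.round(v,4).tolist() for k,v in d.items() if k not in("img","mtx")})
E
```

```text
pics
0.0 [5.74524868e-01 3.37294566e-05 2.30497000e-01] [-3.13983474e+00 -3.50999552e-05  1.57086903e+00] 0.08534216193312409
scene [[407.6793925682727, 0.0, 316.6590292783879], [0.0, 407.6793925682727, 201.12796609709665], [0.0, 0.0, 1.0]] {'R': [[0.6489, -0.7606, -0.0208], [-0.4905, -0.3972, -0.7757], [0.5817, 0.5135, -0.6308]], 't': [-0.3712, 0.2686, 0.7088]}
side [[438.0832613606001, 0.0, 314.5780654706085], [0.0, 438.0832613606001, 201.94040226425417], [0.0, 0.0, 1.0]] {'R': [[0.9987, -0.0458, 0.0207], [-0.0018, -0.4441, -0.896], [0.0502, 0.8948, -0.4436]], 't': [-0.5068, 0.0155, 1.136]}
wrist [[310.9533175580724, 0.0, 318.99801386634925], [0.0, 310.9533175580724, 199.44357631745027], [0.0, 0.0, 1.0]] {'T_tool_cam': [[0.0011, -0.9622, -0.2722, 0.0687], [1.0, 0.0011, 0.0001, -0.0008], [0.0002, -0.2722, 0.9622, -0.1435], [0.0, 0.0, 0.0, 1.0]]}
```

View pics/scene0.png

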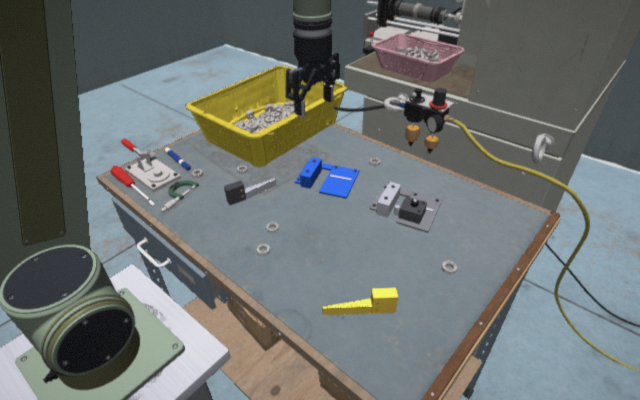

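View pics/wrist0.png

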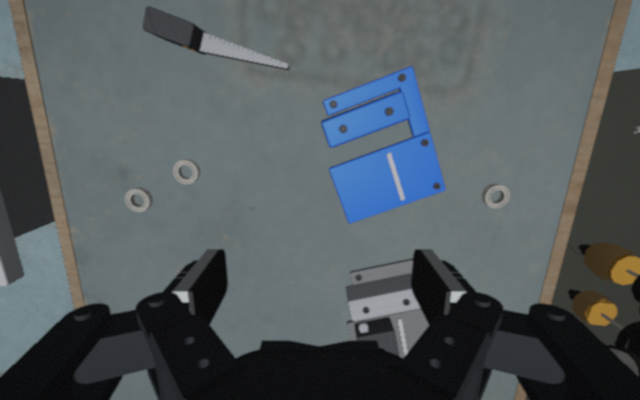

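Scene picture: the dark gauge is at (250,190) and the yellow look-alike at (360,302), so I take the dark one. Of the fixtures, blue is at (330,178) and grey at (405,205), so I take the grey one. In the wrist view the gauge handle is at (172,27), its tip at (288,67), and the grey fixture is partly hidden at (385,300). Next: close crops.

```bash
cat > h.py <<'E'
import cv2,numpy as np
from scipy.spatial.transform import Rotation as Ro
from station import r
def cam(n):
    s=r.read_state();d=r.get_image(n)
    if n=="wrist":
        T=np.eye(4);T[:3,:3]=Ro.from_euler('xyz',s['tool_rot']).as_matrix();T[:3,3]=s['eef_pos']
        W=T@d["T_tool_cam"];d["R"]=W[:3,:3].T;d["t"]=-d["R"]@W[:3,3]
    return d
def pt(d,u,v,z):
    q=d["R"].T@np.linalg.solve(d["mtx"],[u,v,1]);c=-d["R"].T@d["t"]
    return c+q*(z-c[2])/q[2]
def px(d,X):
    p=d["mtx"]@(d["R"]@np.array(X)+d["t"]);return p[:2]/p[2]
E
python3 - <<'E'
from h import *
w=cam("wrist")
for u,v,z in((172,27,.05),(288,67,.022),(350,300,.04),(412,284,.04)):print(pt(w,u,v,z).round(4))
s=cam("scene")
a=cv2.resize(s["img"][150:250,360:460],None,fx=4,fy=4,interpolation=2)
b=cv2.resize(w["img"][0:80,130:300],None,fx=4.7,fy=4.7,interpolation=2)[:, :799]
a=cv2.resize(s["img"][170:245,360:460],None,fx=2.9,fy=2.9,interpolation=2)
c=np.zeros((600,800,3),np.uint8);c[:376,:799]=b[:376];c[378:378+a.shape[0],:a.shape[1]]=a
cv2.imwrite("pics/c1.png",c)
E
```

```text
[0.4356 0.1448 0.05  ]
[0.5408 0.1137 0.022 ]
[ 0.6118 -0.1542  0.04  ]
[ 0.6862 -0.1319  0.04  ]
```

View pics/c1.png

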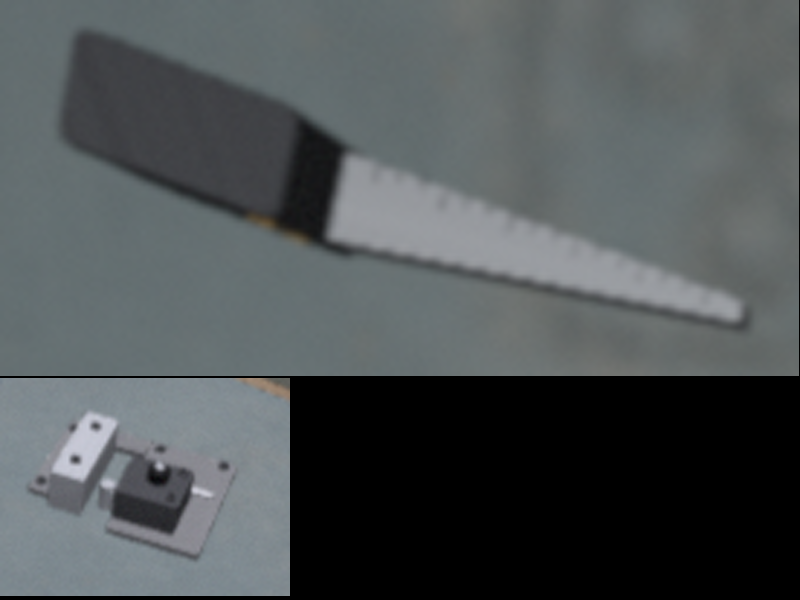

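```bash
python3 - <<'E'
from h import *
w=cam("wrist")
C=np.array([(85,30),(300,110),(283,213),(65,138)])/4.7+[130,0]
P=np.array([pt(w,*c,.05) for c in C])[:,:2];print(P.round(4),P.mean(0))
for a,b in((P[0],P[1]),(P[3],P[2])):
    d=b-a;print(np.hypot(*d),np.arctan2(d[1],d[0]))
F=[pt(w,345/4.7+130,152/4.7,.022),pt(w,745/4.7+130,303/4.7,.022)];d=F[1]-F[0];print(F,np.hypot(*d[:2]),np.arctan2(d[1],d[0]))
s=cam("scene") # anvil top corners from crop scale 2.9 off (360,170), crop y offset 378
for u,v in((53,473),(82,480),(117,418),(90,412)):print(pt(s,360+u/2.9,170+(v-378)/2.9,.04).round(4))
E
```

```text
[[0.4159 0.1619]
 [0.4566 0.1479]
 [0.4511 0.1292]
 [0.4091 0.1428]] [0.4331806  0.14543504]
0.04305721833414256 -0.3320676153389562
0.044223769952596435 -0.31324546837360745
[array([0.45538317, 0.14650767, 0.022     ]), array([0.54166888, 0.11617273, 0.022     ])] 0.09146273866346386 -0.3380673190614498
[ 0.607  -0.1609  0.04  ]
[ 0.6141 -0.1838  0.04  ]
[ 0.703  -0.1618  0.04  ]
[ 0.696  -0.1393  0.04  ]
```

arm_command:
  targets: [8.5, 2.91, -2.83, 0, 0, 8.5, 2.91, -2.83, 0, 0, 8.5, 2.91, -2.83, 0, 0, 8.5, 2.91, -2.83, 0, 0, 8.5, 2.91, -2.83, 0, 0, 8.5, 0, 0, 1, 0.12, 8.5, 0, 0, 1, 0.12, 8.5, 0, 0, 1, 0.12, 8.5, 0, 0, 1, 0.12, 8.5, 0, 0, 1, 0.12, 8.5, 0, 0, 1, 0.12, 8.5, 0, 0, 1, 0.12]

```text
t: 1.35
eef_pos: [0.4335, 0.1455, 0.161]
tool_rot: [3.141, -0.0, 0.725]
ft_force: [0.0, -0.2, -0.2]
width: 0.0849
finger_force: 0.0
```

arm_command:
  targets: [8.5, 0, 0, 1, 0.12, 8.5, 0, 0, 1, 0.12, 8.5, 0, 0, 1, 0.12, 8.5, 0, 0, 0, 0.12, 8.5, 0, 0, 0, 0.12, 8.5, 0, 0, 0, 0.12, 8.5, 0, 0, 0, 0.12, 8.5, 0, 0, 0, 0.12, 8.5, 0, 0, 0, 0.106, 8.5, 0, 0, 0, 0, 8.5, 0, 0, 0, 0]

```text
t: 2.27
eef_pos: [0.4336, 0.1455, 0.1314]
tool_rot: [-3.142, -0.0, -0.332]
ft_force: [-0.4, 0.6, 0.1]
width: 0.0847
finger_force: 0.0
```

```bash
python3 - <<'E'
from h import *
s=r.read_state();print(s['t'],s['eef_pos'],s['tool_rot'],s['joint_positions'],s['ft_force'])
w=cam("wrist");cv2.imwrite("pics/w1.png",w["img"]);np.savez("w1.npz",**w)
E
```

```text
2.2667 [0.4335578  0.14550412 0.13136998] [-3.14151773e+00 -1.92482901e-04 -3.32475401e-01] [ 2.98681515e-01  2.31114875e-01  1.97173026e+00 -6.58105586e-05
  9.38547910e-01  2.20199212e+00] [-0.41459405  0.63892721  0.10745075]
```

View pics/w1.png

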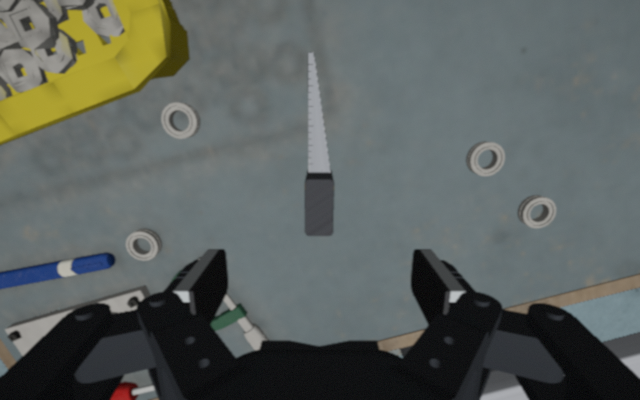

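The handle's top face spans (306,181) to (333,235). The blade's flat face runs from (308,53) to (307,172), almost parallel to the tool axis.

```bash
python3 - <<'E'
from h import *
w=np.load("w1.npz")
P=[pt(w,u,v,.05) for u,v in((306,181),(333,181),(333,235),(305,235))];c=np.mean(P,0)
a,b=pt(w,307,172,.022),pt(w,308,53,.022)
print(c,np.linalg.norm(P[0]-P[3]),np.linalg.norm(P[0]-P[1]),a,b,np.arctan2(*(b-a)[1::-1]))
g=cv2.resize(w["img"][40:250,260:380],None,fx=2.8,fy=2.8,interpolation=2);cv2.imwrite("pics/c2.png",g)
s=r.read_state();R=Ro.from_euler('xyz',s['tool_rot']).as_matrix();print(R.T@(c-s['eef_pos']))
E
```

```text
[0.43079971 0.14562571 0.05      ] 0.04289205040283564 0.01996094945562946 [0.45570387 0.14771597 0.022     ] [0.54025775 0.11683628 0.022     ] -0.35015777695471834
[-0.00267762  0.00082068  0.08139747]
```

arm_command:
  targets: [8.5, -0.2, 0.05, 3, 0, 8.5, 0, 0, 3, 0, 8.5, 0, 0, 3, 0, 8.5, 0, 0, 2, 0, 8.5, 0, 0, 1.3, 0, 8.5, 0, 0, 0, 0, 8.5, 0, 0, 0, 0]

```text
t: 2.9
eef_pos: [0.4313, 0.1456, 0.0081]
tool_rot: [3.141, 0.001, -0.334]
ft_force: [-0.3, 0.1, 1.0]
width: 0.0849
finger_force: 0.0
```

arm_command:
  targets: [1.5, 0, 0, 0, 0, 1.5, 0, 0, 0, 0, 1.5, 0, 0, 0, 0, 1.5, 0, 0, 0, 0, 1.5, 0, 0, 0, 0, 1.5, 0, 0, 0, 0, 1.5, 0, 0, 0, 0, 1.5, 0, 0, 0, 0, 1.5, 0, 0, 0, 0, 1.5, 0, 0, 0, 0]

```text
t: 3.73
eef_pos: [0.4319, 0.1458, 0.009]
tool_rot: [-3.141, -0.001, -0.335]
ft_force: [-0.5, -0.6, 6.4]
width: 0.0211
finger_force: 59.1
```

arm_command:
  targets: [1.5, 0, 0, -2.2, 0, 1.5, 0, 0, -2.2, 0, 1.5, 0, 0, -2.2, -0.117, 1.5, 0, 0, -2.2, -0.117, 1.5, 0, 0, -2.2, -0.117, 1.5, 0, 0, 0, -0.117, 1.5, 0, 0, 0, -0.117, 1.5, 0.9, 3.83, 0, 0, 1.5, 0.9, 3.83, 0, 0, 1.5, 0.9, 3.83, 0, 0, 1.5, 0.9, 3.83, 0, 0]

```text
t: 4.65
eef_pos: [0.5042, 0.0048, 0.118]
tool_rot: [-3.141, 0.001, 0.251]
ft_force: [0.4, 0.8, -1.9]
width: 0.0212
finger_force: 59.6
```

arm_command:
  targets: [1.5, 0.9, 3.83, 0, 0, 1.5, 0.9, 3.83, 0, 0, 1.5, 0.9, 3.83, 0, 0, 1.5, 0.9, 3.83, 0, 0, 1.5, 0, 0, 0, 0, 1.5, 0, 0, 0, 0, 1.5, 0, 0, 0, 0, 1.5, 0, 0, 0, 0]

```text
t: 5.32
eef_pos: [0.5759, -0.1323, 0.1179]
tool_rot: [-3.14, 0.002, 0.251]
ft_force: [-0.6, 0.2, -1.5]
width: 0.0212
finger_force: 59.9
```

```bash
python3 - <<'E'
from h import *
s=r.read_state();print(s['t'],s['eef_pos'],s['tool_rot'],s['ft_force'],s['width'])
w=cam("wrist");np.savez("w2.npz",**w)
cv2.imwrite("pics/w2.png",cv2.resize(w["img"][0:300,240:640],None,fx=2,fy=2,interpolation=2))
E
```

```text
5.3167 [ 0.57590062 -0.13226249  0.11785306] [-3.14041380e+00  1.56982416e-03  2.50713361e-01] [-0.58964738  0.19266772 -1.51123474] 0.02122466318889874
```

View pics/w2.png

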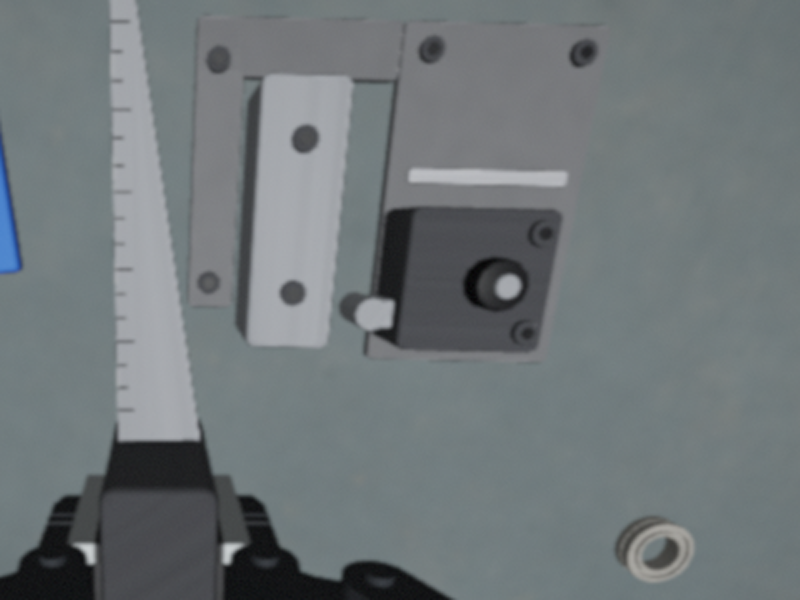

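The wrist view is clear, in crop pixels (2x, offset 240). The anvil's gap edge runs from (329,347) at the mouth to (352,76). The nose is at (372,313). The blade's flat edge runs from (120,438) to (112,5). The gauge is gripped straight.

```bash
python3 - <<'E'
from h import *
w=np.load("w2.npz");c=lambda u,v,z:pt(w,240+u/2,v/2,z)
s=r.read_state();R=Ro.from_euler('xyz',s['tool_rot']).as_matrix();T=lambda X:(R.T@(X-s['eef_pos'])*1000).round(1)
def line(a,b):print(a.round(4),b.round(4),'yaw',np.arctan2(*(b-a)[1::-1]).round(4),'len',np.linalg.norm(b-a).round(4),'tool',T(a),T(b))
print('gauge');line(c(120,438,.1313),c(112,5,.1313))
line(c(104,490,.1593),c(217,490,.1593))
print('face');line(c(329,347,.038),c(352,76,.038))
print('left top');line(c(247,345,.038),c(263,75,.038))
print('plate inner right edge');line(c(367,355,.008),c(404,27,.008))
print('plate near edge');line(c(367,355,.008),c(543,361,.008))
print('plate far edge');line(c(200,17,.008),c(604,27,.008))
print('nose');print(T(c(362,313,.033)))
E
```

```text
gauge
[ 0.5954 -0.1187  0.1313] [ 0.6772 -0.0976  0.1313] yaw 0.2525 len 0.0844 tool [ 22.1  -8.2 -13.2] [106.5  -8.3 -13.3]
[ 0.5953 -0.1175  0.1593] [ 0.6003 -0.137   0.1593] yaw -1.3185 len 0.0201 tool [ 22.2  -9.4 -41.2] [ 22.2  10.7 -41.2]
face
[ 0.6151 -0.1865  0.038 ] [ 0.7019 -0.165   0.038 ] yaw 0.2436 len 0.0895 tool [24.4 62.5 80. ] [113.8  63.2  79.9]
left top
[ 0.6083 -0.1574  0.038 ] [ 0.695  -0.1369  0.038 ] yaw 0.2326 len 0.0891 tool [25.1 32.6 80. ] [114.1  34.2  79.9]
plate inner right edge
[ 0.6122 -0.2124  0.008 ] [ 0.7299 -0.1845  0.008 ] yaw 0.2332 len 0.1209 tool [ 15.1  86.9 110. ] [136.1  89.  109.9]
plate near edge
[ 0.6122 -0.2124  0.008 ] [ 0.628  -0.2842  0.008 ] yaw -1.3534 len 0.0735 tool [ 15.1  86.9 110. ] [ 12.7 160.3 109.9]
plate far edge
[ 0.7146 -0.1122  0.008 ] [ 0.7478 -0.2545  0.008 ] yaw -1.3412 len 0.1462 tool [139.2  15.2 109.9] [136.1 161.3 109.8]
nose
[36.1 75.  85. ]
```

arm_command:
  targets: [1.5, 0, 0, 0, 0.016, 1.5, -2.9, 1.8, 0, 0, 1.5, -2.9, 1.8, 0, 0, 1.5, -2.9, 1.8, 0, 0, 1.5, -2.9, 1.9, 0, 0, 1.5, 0, 0, 2.5, 0, 1.5, 0, 0, 2.5, 0, 1.5, 0, 0, 2.5, 0, 1.5, 0, 0, 1.6, 0, 1.5, 0, 0, 1.0, 0, 1.5, 0, 0, 0.5, 0, 1.5, 0, 0, 0, 0]

```text
t: 6.37
eef_pos: [0.4809, -0.2307, 0.0119]
tool_rot: [-3.141, 0.001, 0.234]
ft_force: [-0.1, -0.1, -1.9]
width: 0.0214
finger_force: 60.1
```

arm_command:
  targets: [1.5, 0, 0, 0, 0, 1.5, 0, 0, 0, 0, 1.5, 0, 0, 0, 0]

```text
t: 6.62
eef_pos: [0.4818, -0.2316, 0.0134]
tool_rot: [3.14, -0.002, 0.234]
ft_force: [-0.5, -0.2, -1.7]
width: 0.0214
finger_force: 60.1
```

```bash
cat > rel.py <<'E'
from h import *
F0=np.array([.6152,-.1862,0]);E=Ro.from_euler('z',.235).as_matrix()
s=r.read_state();p=E.T@(s['eef_pos']-F0)*1000
print('t',s['t'],'TCP in fixture mm',p.round(2),'yaw',s['tool_rot'][2].round(4),s['tool_rot'].round(3),'F',(E.T@s['ft_force']).round(2),'M',s['wrist_torque'].round(2),s['width'])
E
python3 rel.py;python3 - <<'E'
from h import *
for n in("side","scene"):
    s=cam(n);u,v=px(s,[.6,-.19,.02]).astype(int);print(n,u,v)
    cv2.imwrite(f"pics/{n}3.png",cv2.resize(s["img"][max(v-50,0):v+50,max(u-65,0):u+65],None,fx=6,fy=6,interpolation=2))
E
```

```text
t 6.6167 TCP in fixture mm [-140.25  -13.07   13.42] yaw 0.234 [ 3.14e+00 -2.00e-03  2.34e-01] F [-0.5  -0.13 -1.72] M [-0.05  0.03  0.06] 0.021371145905981333
side 359 237
scene 386 215
```

View pics/scene3.png

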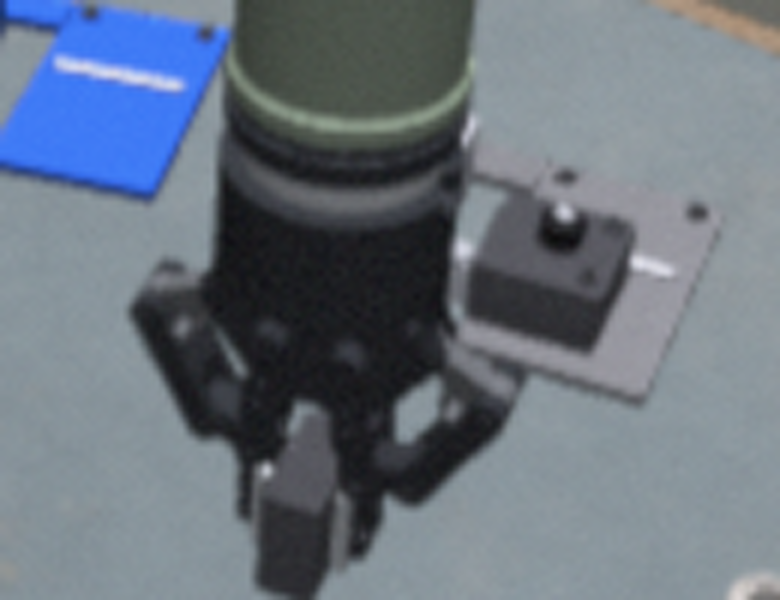

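arm_command:
  targets: [1.5, 0.6, -0.1, 0.1, 0, 1.5, 0.6, 0, 0.1, 0, 1.5, 0.6, 0, 0, 0, 1.5, 0.6, 0, 0, 0, 1.5, 0.3, 0, 0, 0, 1.5, 0.2, 0, 0, 0, 1.5, 0, 0, 0, 0, 1.5, 0, 0, 0, 0, 1.5, 0, 0, 0, 0, 1.5, 0, 0, 0, 0]

```text
t: 7.55
eef_pos: [0.5087, -0.2236, 0.0103]
tool_rot: [-3.141, 0.0, 0.234]
ft_force: [0.6, 0.3, -2.1]
width: 0.0211
finger_force: 60.1
```

```bash
python3 rel.py;python3 - <<'E'
from h import *
w=cam("wrist");np.savez("w4.npz",**w)
cv2.imwrite("pics/w4.png",cv2.resize(w["img"][0:200,200:460],None,fx=3,fy=3,interpolation=2))
E
```

```text
t 7.55 TCP in fixture mm [-112.27  -11.59   10.3 ] yaw 0.2336 [-3.141  0.     0.234] F [ 0.62  0.19 -2.08] M [-0.   -0.    0.01] 0.02113871450199966
```

View pics/w4.png

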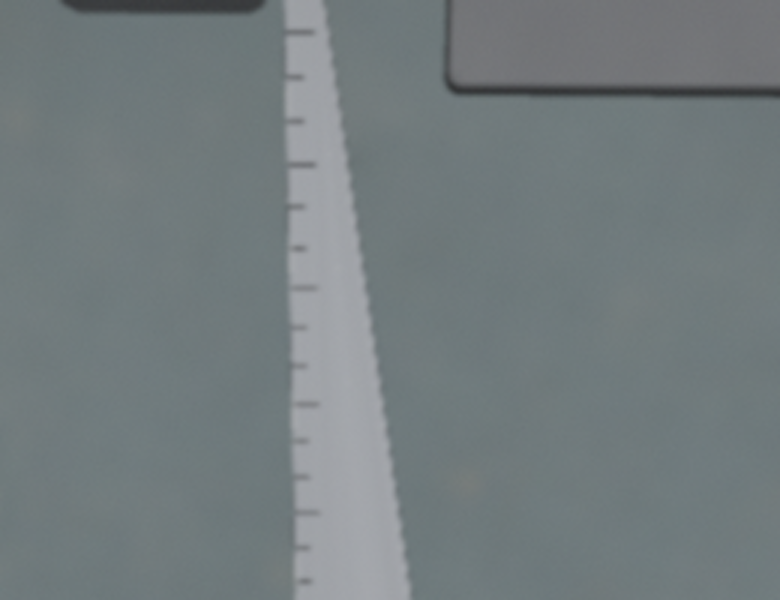

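The blade is straight and its tip is just past the top of the frame. The anvil's front corner is at crop (267,5) and the blade's flat face at (285,20). The base plate corner is at (448,88).

```bash
python3 - <<'E'
from h import *
w=np.load("w4.npz");c=lambda u,v,z:pt(w,200+u/3,v/3,z)
s=r.read_state();R=Ro.from_euler('xyz',s['tool_rot']).as_matrix();T=lambda X:(R.T@(X-s['eef_pos'])*1000).round(1)
for n,a in dict(blade_far=c(285,20,.023),blade_near=c(294,500,.023),anvil0=c(267,8,0),anvil4=c(267,2,.01),plate=c(446,90,.008)).items():print(n,T(a))
E
```

```text
blade_far [105.6  -9.  -12.7]
blade_near [ 45.5  -8.9 -12.7]
anvil0 [113.7 -13.1  10.3]
anvil4 [111.4 -12.3   0.3]
plate [101.2  12.5   2.3]
```

arm_command:
  targets: [1.5, 0.25, -0.05, 0.05, 0, 1.5, 0.25, -0.05, 0, 0, 1.5, 0.25, 0, 0, 0, 1.5, 0.25, 0, 0, 0, 1.5, 0.25, 0, 0, 0, 1.5, 0.25, 0, 0, 0, 1.5, 0.25, 0, 0, 0, 1.5, 0.25, 0, 0, 0, 1.5, 0, 0, 0, 0, 1.5, 0, 0, 0, 0, 1.5, 0, 0, 0, 0, 1.5, 0, 0, 0, 0]

```text
t: 8.6
eef_pos: [0.5281, -0.2179, 0.0098]
tool_rot: [-3.141, 0.0, 0.234]
ft_force: [0.3, 1.0, -2.2]
width: 0.0217
finger_force: 60.1
```

```bash
python3 rel.py
```

```text
t 8.6 TCP in fixture mm [-92.13 -10.58   9.8 ] yaw 0.2338 [-3.141  0.     0.234] F [ 0.53  0.91 -2.24] M [-0.04 -0.01  0.02] 0.021707421224240592
```

arm_command:
  targets: [1.5, 0, -0.05, 0.05, 0, 1.5, 0, -0.05, 0, 0, 1.5, 0, -0.05, 0, 0, 1.5, 0, 0, 0, 0, 1.5, 0, 0, 0, 0]

```text
t: 9.02
eef_pos: [0.5279, -0.2165, 0.0094]
tool_rot: [3.142, -0.0, 0.234]
ft_force: [0.3, 0.4, -0.9]
width: 0.0217
finger_force: 60.1
```

arm_command:
  targets: [1.5, 0, -0.03, 0, 0, 1.5, 0, 0, 0, 0, 1.5, 0, 0, 0, 0]

```text
t: 9.27
eef_pos: [0.5279, -0.2162, 0.0093]
tool_rot: [3.142, -0.0, 0.234]
ft_force: [0.4, 0.1, -1.6]
width: 0.0215
finger_force: 60.1
```

arm_command:
  targets: [1.5, 0, -0.03, 0, 0, 1.5, 0, 0, 0, 0, 1.5, 0, 0, 0, 0]

```text
t: 9.52
eef_pos: [0.5278, -0.2159, 0.0093]
tool_rot: [3.142, -0.0, 0.234]
ft_force: [0.8, -0.6, -2.9]
width: 0.0215
finger_force: 60.1
```

arm_command:
  targets: [1.5, 0, -0.03, 0, 0, 1.5, 0, 0, 0, 0, 1.5, 0, 0, 0, 0]

```text
t: 9.77
eef_pos: [0.5278, -0.2157, 0.0094]
tool_rot: [3.142, -0.0, 0.234]
ft_force: [0.0, -0.1, -1.6]
width: 0.0214
finger_force: 60.1
```

arm_command:
  targets: [1.5, 0, 0, 0, 0, 1.5, 0, 0, 0, 0]

```text
t: 9.93
eef_pos: [0.5277, -0.2157, 0.0094]
tool_rot: [3.142, -0.0, 0.234]
ft_force: [-0.5, 0.4, -1.7]
width: 0.0213
finger_force: 60.1
```

```bash
python3 rel.py;python3 - <<'E'
from h import *
w=cam("wrist");np.savez("w5.npz",**w)
cv2.imwrite("pics/w5.png",cv2.resize(w["img"][0:150,240:400],None,fx=4,fy=4,interpolation=2))
E
```

```text
t 9.9333 TCP in fixture mm [-91.92  -8.32   9.35] yaw 0.2338 [ 3.142 -0.     0.234] F [-0.37  0.49 -1.67] M [-0.03  0.07  0.  ] 0.021332885806845416
```

View pics/w5.png

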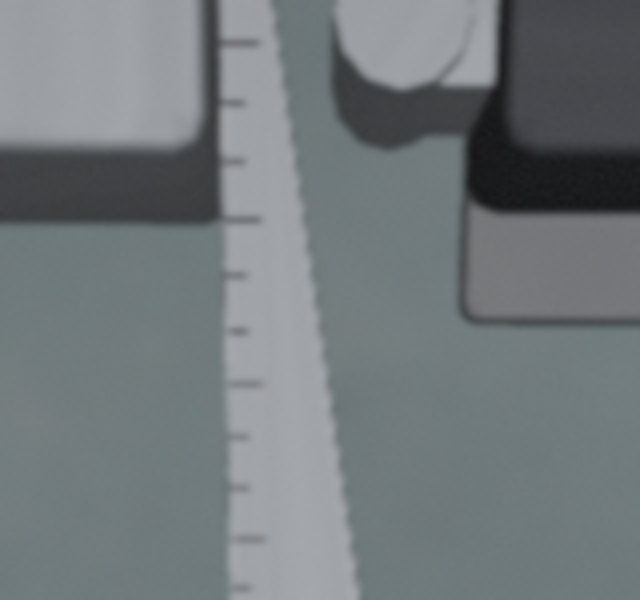

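```bash
python3 - <<'E'
from h import *
w=np.load("w5.npz");c=lambda u,v,z:pt(w,240+u/4,v/4,z)
s=r.read_state();R=Ro.from_euler('xyz',s['tool_rot']).as_matrix();T=lambda X:(R.T@(X-s['eef_pos'])*1000).round(1)
for n,a in dict(blade_far=c(218,40,.023),blade_mid=c(222,215,.023),blade_near=c(230,590,.023),anvil_bottom=c(219,220,0),anvil_top_far=c(204,20,.038),plate=c(462,320,.008),noseL=c(334,20,.033),noseLlow=c(332,75,.009),bladeR=c(275,10,.023),bladeR2=c(358,590,.023)).items():print(n,T(a))
E
```

```text
blade_far [104.2  -9.1 -13.7]
blade_mid [ 89.4  -9.  -13.7]
blade_near [ 53.7  -8.8 -13.7]
anvil_bottom [ 92.6 -10.9   9.3]
anvil_top_far [101.5  -9.1 -28.7]
plate [81.3 16.   1.3]
noseL [103.    1.6 -23.7]
noseLlow [104.9   1.7   0.3]
bladeR [106.7  -3.8 -13.7]
bladeR2 [ 53.7   4.4 -13.7]
```

arm_command:
  targets: [1.5, 0.25, 0, 0, 0, 1.5, 0.25, 0, 0, 0, 1.5, 0.25, 0, 0, 0, 1.5, 0.25, 0, 0, 0, 1.5, 0.25, 0, 0, 0, 1.5, 0.25, 0, 0, 0, 1.5, 0.25, 0, 0, 0, 1.5, 0.25, 0, 0, 0, 1.5, 0, 0, 0, 0, 1.5, 0, 0, 0, 0]

```text
t: 10.82
eef_pos: [0.5476, -0.211, 0.0094]
tool_rot: [3.141, -0.001, 0.234]
ft_force: [0.5, -0.9, -2.3]
width: 0.0208
finger_force: 60.0
```

arm_command:
  targets: [1.5, 0.15, 0, 0, 0, 1.5, 0.15, 0, 0, 0, 1.5, 0, 0, 0, 0, 1.5, 0, 0, 0, 0]

```text
t: 11.15
eef_pos: [0.5503, -0.2103, 0.0094]
tool_rot: [3.141, -0.0, 0.234]
ft_force: [0.2, -1.2, -3.2]
width: 0.0212
finger_force: 60.0
```

```bash
python3 rel.py
```

```text
t 11.15 TCP in fixture mm [-68.74  -8.35   9.37] yaw 0.2337 [ 3.141 -0.     0.234] F [-0.09 -1.22 -3.2 ] M [-0.14 -0.04 -0.1 ] 0.02119977298903346
```

arm_command:
  targets: [1.5, 0.15, 0.02, 0, 0, 1.5, 0.15, 0, 0, 0, 1.5, 0.15, 0, 0, 0, 1.5, 0.15, 0, 0, 0, 1.5, 0, 0, 0, 0, 1.5, 0, 0, 0, 0]

```text
t: 11.65
eef_pos: [0.5561, -0.2091, 0.0093]
tool_rot: [3.142, -0.0, 0.234]
ft_force: [0.9, -0.9, -2.6]
width: 0.0214
finger_force: 60.0
```

```bash
python3 rel.py
```

```text
t 11.65 TCP in fixture mm [-62.75  -8.47   9.33] yaw 0.2339 [ 3.142 -0.     0.234] F [ 0.64 -1.05 -2.63] M [-0.07  0.02 -0.03] 0.021412065020013304
```

arm_command:
  targets: [1.5, 0, 0, 0.05, 0, 2.6, 0, 0, 0, 0, 3.5, 0, 0, 0, 0, 5, 0, 0, 0, 0, 5, 0, 0, 0, 0, 5, 0, 0, 0, 0, 5, 0, 0, -2, 0, 5, 0, 0, -3, 0, 5, 0, 0, -3, 0, 2, -2, 0, 0, 0, 0, -3, 0, 0, 0, 0, -1.5, 0, 0, 0]

```text
t: 12.65
eef_pos: [0.4903, -0.2242, 0.0893]
tool_rot: [-3.141, 0.001, 0.234]
ft_force: [-0.2, 0.2, -1.7]
width: 0.0144
finger_force: 0.0
```

arm_command:
  targets: [0, 0, 0, 0, 0, 0, 0, 0, 0, 0, 0, 0, 0, 0, 0, 0, 0, 0, 0, 0, 0, 0, 0, 2.5, 0, 0, 0, 0, 2.5, 0, 0, 0, 0, 2.0, 0, 0, 0, 0, 0.8, 0, 0, 0, 0, 0, 0, 0, 0, 0, 0, 0]

```text
t: 13.48
eef_pos: [0.4935, -0.2242, 0.0109]
tool_rot: [3.142, -0.0, 0.234]
ft_force: [0.5, 0.2, 0.6]
width: -0.0004
finger_force: 0.0
```

```bash
python3 rel.py;python3 - <<'E'
from h import *
w=cam("wrist");np.savez("w6.npz",**w)
cv2.imwrite("pics/w6.png",cv2.resize(w["img"][0:300,200:440],None,fx=2,fy=2,interpolation=2))
E
```

```text
t 13.4833 TCP in fixture mm [-127.22   -8.61   10.89] yaw 0.2342 [ 3.142 -0.     0.234] F [0.55 0.03 0.61] M [-0.05  0.03 -0.02] -0.000390306656919978
```

View pics/w6.png

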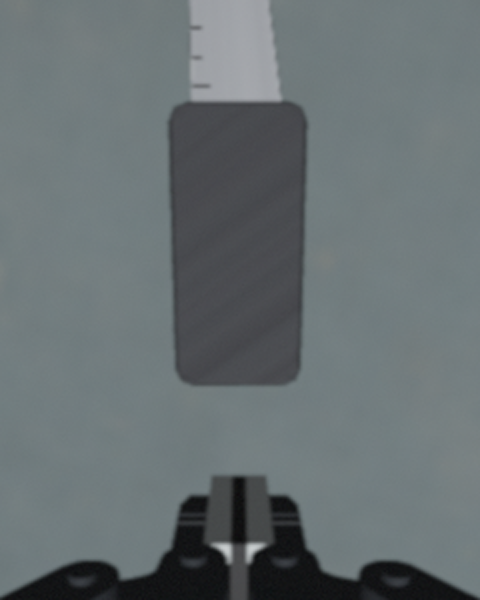

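The gauge stands free and straight, with its handle top spanning (170..306, 102..385). The closed fingers are centred behind it at (239,480).

arm_command:
  targets: [0, 0.5, 0, 0, 0, 0, 0.5, 0, 0, 0, 0, 0.5, 0, 0, 0, 0, 0.5, 0, 0, 0, 0, 0.4, 0, 0, 0, 0, 0.2, 0, 0, 0, 0, 0.1, 0, 0, 0, 0, 0.1, 0, 0, 0, 0, 0.1, 0, 0, 0, 0, 0.1, 0, 0, 0, 0, 0, 0, 0, 0]

```text
t: 14.45
eef_pos: [0.522, -0.2173, 0.0108]
tool_rot: [-3.142, -0.0, 0.234]
ft_force: [-0.3, 0.8, 0.4]
width: 0.0
finger_force: 0.0
```

arm_command:
  targets: [0, 0.1, 0, 0, 0, 0, 0.1, 0, 0, 0, 0, 0.1, 0, 0, 0]

```text
t: 14.7
eef_pos: [0.5239, -0.2165, 0.0107]
tool_rot: [-3.141, 0.002, 0.234]
ft_force: [-3.7, -1.0, 2.0]
width: 0.0002
finger_force: 0.0
```

arm_command:
  targets: [0, 0.1, 0, 0, 0, 0, 0.1, 0, 0, 0, 0, 0.1, 0, 0, 0]

```text
t: 14.95
eef_pos: [0.5265, -0.2156, 0.0107]
tool_rot: [-3.14, 0.002, 0.234]
ft_force: [-7.3, -1.0, 2.6]
width: 0.0001
finger_force: 0.0
```

arm_command:
  targets: [0, 0, 0, 0, 0, 0, 0, 0, 0, 0]

```text
t: 15.12
eef_pos: [0.5266, -0.2156, 0.0106]
tool_rot: [-3.14, 0.002, 0.234]
ft_force: [-5.6, 0.2, 2.2]
width: 0.0005
finger_force: 0.0
```

```bash
python3 rel.py
```

```text
t 15.1167 TCP in fixture mm [-92.96  -7.97  10.64] yaw 0.234 [-3.14e+00  2.00e-03  2.34e-01] F [-5.39  1.46  2.23] M [-0.09  0.69  0.04] 0.0005327953006198342
```

arm_command:
  targets: [0, 0, 0, 0, 0, 0, 0, 0, 0, 0]

```text
t: 15.28
eef_pos: [0.5266, -0.2156, 0.0106]
tool_rot: [-3.14, 0.002, 0.234]
ft_force: [-5.4, -0.2, 1.8]
width: -0.0001
finger_force: 0.0
```

```bash
python3 rel.py
```

```text
t 15.2833 TCP in fixture mm [-92.96  -7.96  10.65] yaw 0.2339 [-3.14e+00  2.00e-03  2.34e-01] F [-5.3   1.01  1.76] M [-0.06  0.64  0.01] -6.803756529516072e-05
```

arm_command:
  targets: [0, -0.1, 0, 0, 0, 0, -0.3, 0, 0, 0, 0, -1, 0, 0, 0, 0, -2, 0, 0, 0, 0, -1, 0, -2, 0, 0, 0, 0, -3, 0, 0, 0, 0, -3, 0, 0, 0, 0, -3, 0, 0, 0, 0, 0, 0, 0, 0, 0, 0, 0, 0, 0, 0, 0, 0]

```text
t: 16.2
eef_pos: [0.4844, -0.2259, 0.1205]
tool_rot: [-3.141, -0.0, 0.234]
ft_force: [0.9, 0.4, -0.3]
width: -0.0
finger_force: 0.0
```

```bash
python3 rel.py;python3 - <<'E'
from h import *
w=cam("wrist");np.savez("w7.npz",**w)
cv2.imwrite("pics/w7.png",cv2.resize(w["img"][0:280,200:480],None,fx=2.1,fy=2.1,interpolation=2))
E
```

```text
t 16.2 TCP in fixture mm [-136.48   -8.19  120.48] yaw 0.2336 [-3.141 -0.     0.234] F [ 0.98  0.14 -0.32] M [-0.   -0.   -0.02] -2.4985353434193217e-05
```

View pics/w7.png

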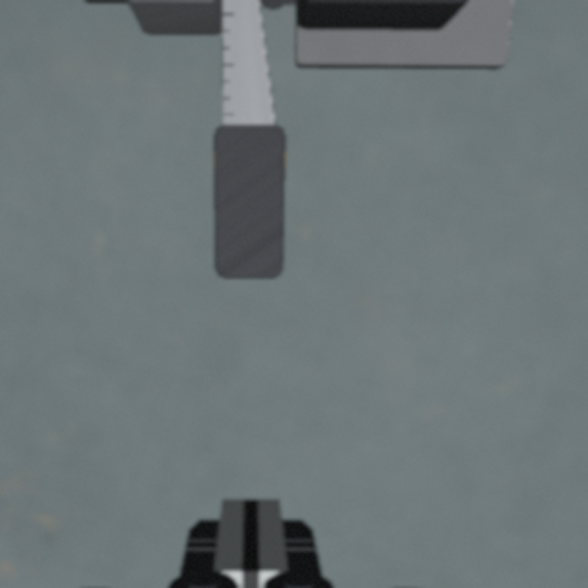

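The gauge stands upright and straight in the gap, with its handle at (215..284, 126..277), and the robot is clear of it. I'm handing in the job.

```bash
python3 -c "
from station import r
print(r.sign_off())"
```

```text
the job is handed in; nothing more can be done
None
```

The gauge is standing upright in the grey fixture's gap, released, with its tip about 54 mm in; it last took about 7.5 N to push it (I estimate a nip of 4 to 6 N), and the job is handed in, though sign-off returned no verdict.

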